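Spare parts onto their display plaques

TASK

Set the four spare parts out for display on the parts counter: put each one on the plywood plaque whose black shape is that part's outline seen from above, the right way up, centred on the shape, and with the pillow block lying along its bar (either way round). Set the parts down rather than dropping them, and leave the clear tub of bolts and the grease tin standing where they are.

Things in the scene. Friction and masses are not known exactly. Their poses are not given: they have to be found in the camera images.
- piston: Bare aluminium piston, a plain cylinder 54 mm in diameter and 60 mm tall with three ring grooves near the top, standing upright loose on the counter; about 0.26 kg. It goes on the black disc (plaque_disc). Origin: centre of its underside; z up.
- large_bearing: Large steel ball bearing, a flat ring with dark seals: outside diameter 64 mm, bore 32 mm, 20 mm high, lying flat and loose on the counter; about 0.27 kg. It goes on the large ring shape (plaque_large_ring). Origin: centre of its underside; z up.
- small_bearing: Small steel ball bearing, same look as the large one: outside diameter 42 mm, bore 20 mm, 18 mm high, lying flat and loose on the counter; about 0.09 kg. It goes on the small ring shape (plaque_small_ring). Origin: centre of its underside; z up.
- pillow_block: Grey cast pillow block (shaft bearing housing), loose, on its foot: foot plate 92 x 30 x 12 mm (x, y, z); in its middle a round housing 46 mm across in x, 30 mm thick in y, 46 mm high, bore along y. Grip its two flat faces, 30 mm apart along y. About 0.42 kg. Looks the same turned half round. Goes lengthwise on the black bar (plaque_bar). Origin: centre of its underside; z up. x runs along the foot.
- plaque_disc: Plaque: a light plywood square, 100 x 100 x 6 mm, fixed flat on the counter, bearing one flat black shape centred on it: a full disc 54 mm in diameter, for the piston. Origin: centre of the plaque's underside (on the counter); its top is 6 mm higher. z up; x and y run along its sides.
- plaque_large_ring: Plaque: a light plywood square, 100 x 100 x 6 mm, fixed flat on the counter, bearing one flat black shape centred on it: a ring 64 mm outside and 32 mm inside, for the large bearing. Origin: centre of the plaque's underside (on the counter); its top is 6 mm higher. z up; x and y run along its sides.
- plaque_small_ring: Plaque: a light plywood square, 100 x 100 x 6 mm, fixed flat on the counter, bearing one flat black shape centred on it: a ring 42 mm outside and 20 mm inside, for the small bearing. Origin: centre of the plaque's underside (on the counter); its top is 6 mm higher. z up; x and y run along its sides.
- plaque_bar: Plaque: a light plywood square, 100 x 100 x 6 mm, fixed flat on the counter, bearing one flat black shape centred on it: a bar 92 mm long in x and 30 mm wide in y, for the pillow block. Origin: centre of the plaque's underside (on the counter); its top is 6 mm higher. z up; x and y run along its sides.
- clear_tub: Clear plastic tub of brass bolts, 62 mm across the mouth, 55 mm tall; loose, to be left alone. Origin: centre of its underside; z up.
- grease_tin: Small blue grease tin with a steel lid, 54 mm across, 46 mm tall; loose, to be left alone. A brown carton 50 x 40 x 40 mm stands nearby too; all clutter near the work is at most 55 mm tall, its centre at least 90 mm from the centre of any part or plaque. Origin: centre of its underside; z up.
Things that resemble listed ones, but are neither listed nor needed, are in the scene too. What is shaped like the piston but purple or red is not meant. There is more than one size of the pillow_block; the one meant has the size given above.

How it is judged:
By the outcome, as a careful person would: the job done as asked, in the order asked, and still so for the second after the job is handed in, with the robot touching nothing.
It also fails if it takes over 109 s, if anything falls off the work surface, if the arm or the gripper's body presses on something with over 40 N, if the wrist force passes 120 N, or if a joint passes its speed limit or range.

ROBOT

A 6-joint arm with a two-finger parallel gripper is mounted at the origin on the work surface. World frame = base frame: x ahead of the robot, y to its left, z up, the work surface at z = 0. Lengths are in m, angles in rad, forces in N, time in s.
With the tool pointing down it reaches from about 0.25 to 0.85 m from the base axis. Payload 12.5 kg.
Tool frame: the origin (TCP) lies on the centre line of the jaws, within the pads' length; the fingertips stand 14 mm ahead of it and the grasp point (between the pads) lies 5 mm behind it; z points along the fingers, y is the direction in which the jaws open and shut (so a half turn about z gives the same grasp; the last joint's range is limited). The gripper opens to 93 mm and grips with 3 to 60 N. Pads are 15 mm wide; open, the fingers measure 128 mm over their backs; the gripper's body (75 mm by 188 mm) begins 65 mm behind the grasp point.
Start: joints at [1.051, 0.351, 1.652, -0, 1.139, -0.085], TCP at [0.232, 0.499, 0.233] pointing down, gripper open.
Joint ranges: [-2.75, 2.75], [-0.79, 2.1], [0.01, 2.65], [-1.57, 4.71], [0.07, 3.14], [-2.87, 2.87]. Speed limits (rad/s): [2.22, 2.22, 2.79, 3.14, 3.14, 3.14].

INTERFACE

Orientations are given as a unit quaternion [w, x, y, z].
In Python, from workcell import ctrl gives the robot as it stands.
- The arm moves only by the tool play_rows, never from a script. Its argument "deltas" is one flat list of numbers, 7 for each row, row after row: the turn, a rotation vector about the tool's x, y, z in rad, then the shift along the tool's x, y, z in cm, then the closure, from 0 (fully open) to 1 (shut). A call has 1 to 5 rows; each row is the pose to reach, as a shift and turn from the pose measured when the call began, along the tool's axes at that moment; what a row does not reach only later rows make up. A row lasts 1/12 s, in which the tool goes at most 41.7 mm and 7.16 degrees, less where a joint would pass 70% of its speed; a pose out of reach is approached as far as the arm can. A call with a gripper value outside its range is refused whole. The fingers move at their own pace and stop on an object; "squeeze" is the grip in N (left out, the last holds). Time passes only in rows, so rows that repeat a pose let the fingers close. It gives the time, the measured TCP pose, the force and the opening at its end, in the units of the state.
- ctrl.sense(): the state, without advancing time (a new reading comes with each control period).
- ctrl.snapshot(name): name is "scene" or "top"; returns (picture, depth): 480x640x3 uint8, red, green, blue; 480x640 float32, m along the optical axis (not along the pixel's ray), 0 where there is no reading.
- ctrl.camera_params(name): a dict with "fx", "fy", "cx", "cy" (pixels), "R" (3x3) and "t" (3): a world point X has camera coordinates R X + t. Camera axes: x right, y down, z forward; pixel columns grow to the right and rows downward; lengths in m; the calibration is good to about 2 mm. A picture is of the moment at which its call begins. camera_params takes no time and is no camera call.
- ctrl.finish_job(): hands the job in, once; it reports no verdict.
The state is a dict: "time_s": time; "joint_pos": joint angles; "dq": joint speeds; "joint_efforts": joint torques, N m; "eef_pos": TCP position; "orientation": TCP orientation; "wrist_force": force on the tool from outside, world axes, zero at the start; "wrist_torque": the same for the moment, N m; "grip_width": finger opening in m.
Only numpy, scipy, OpenCV 4.12 (cv2) and the standard library are available. Lean on these libraries where they do the work, as an engineer would, in place of code of your own. Each camera call takes 0.05 s, during which the arm holds its last target. There are 200 camera calls.

## Working session

There is one attempt and no reset: what is moved stays moved. The work goes in short steps, Python scripts to look and compute and a tool call to move; the robot and the scene stay as the last step left them, time stands still between calls to the robot, and variables do not carry over. Pictures are saved under pics/ and viewed, on a budget of 14 in all, crops included, one or two more only if the job needs it, and the job is handed in when it is done.

Besides the shell and the picture viewer there is one more tool, called after "Call:" in YAML: its name, and indented under it one key for each argument. play_rows: Moves the arm, as the interface text tells. Its arguments: {"type":"object","properties":{"deltas":{"type":"array"},"squeeze":{"type":"number"}},"required":["deltas"]}

```bash
ls; mkdir -p pics; python3 - <<'E'
from workcell import ctrl
import cv2,numpy as np
for n in("scene","top"):
    im,d=ctrl.snapshot(n); np.savez(f"{n}0.npz",im=im,d=d); cv2.imwrite(f"pics/{n}0.png",im[:,:,::-1])
    p=ctrl.camera_params(n); print(n,{k:np.round(v,3).tolist() for k,v in p.items()})
print(ctrl.sense())
E
```

```text
pics
scene {'fx': 540.869, 'fy': 540.869, 'cx': 325.764, 'cy': 238.888, 'R': [[0.612, 0.791, -0.004], [0.455, -0.356, -0.816], [-0.647, 0.497, -0.578]], 't': [-0.357, -0.217, 1.678]}
top {'fx': 487.126, 'fy': 487.126, 'cx': 329.687, 'cy': 240.849, 'R': [[0.012, -1.0, 0.004], [-0.992, -0.013, -0.126], [0.126, -0.002, -0.992]], 't': [-0.007, 0.544, 0.879]}
{'time_s': 0.1, 'joint_pos': array([ 1.05140630e+00,  3.51155524e-01,  1.65232899e+00, -1.05487091e-05,
        1.13904309e+00, -8.45770554e-02]), 'dq': array([ 1.07571044e-03, -2.08505118e-03, -1.86125380e-03, -1.67322145e-03,
        5.93605419e-04,  5.04354463e-05]), 'joint_efforts': array([ 2.25567775e-03, -4.98028672e+01, -2.85706830e+01,  7.01134675e-02,
        2.39146646e-02, -4.91598553e-05]), 'eef_pos': array([0.23151739, 0.49860479, 0.23218176]), 'orientation': array([-1.34460590e-04,  2.15695707e-01,  9.76460518e-01, -4.47743193e-04]), 'wrist_force': array([ 0.11086943, -0.61358516, -0.12710002]), 'wrist_torque': array([-0.01431019,  0.00926293,  0.04056142]), 'grip_width': 0.09317692062899685}
```

View pics/top0.png

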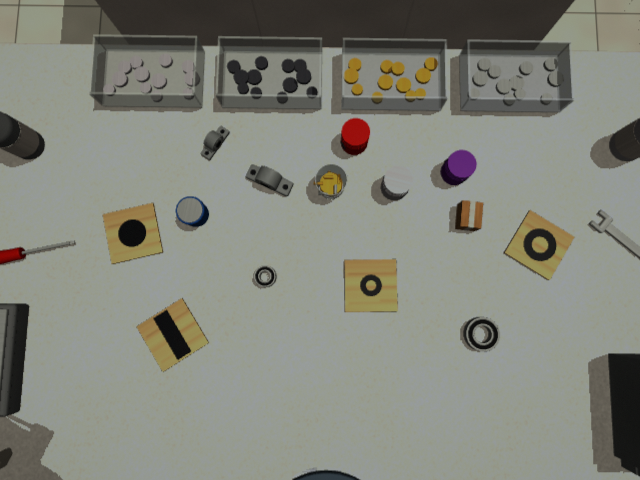

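View pics/scene0.png

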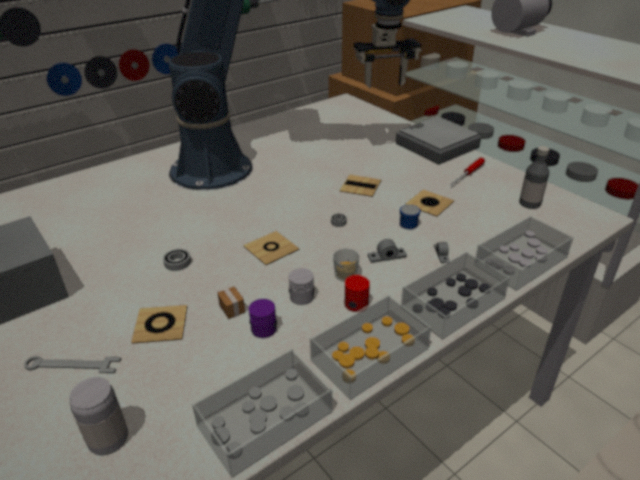

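The top picture has these candidates:
- **Pillow block:** (270,180) and a smaller one at (214,142).
- **Piston:** bare aluminium at (396,184); the red (355,136) and purple (459,167) ones are decoys.
- **Bearings:** small at (264,276), large at (481,333).
- **Plaques:** disc (132,233), bar (172,334), small ring (371,285), large ring (540,244).
- **Clutter:** tin (192,211), tub (330,182), carton (469,215).

I'd choose (270,180) and (396,184), and will check them by measured size and a crop.

```bash
cat > h.py <<'E'
import cv2,numpy as np
from workcell import ctrl
def load(n,tag=None):
    if tag: z=np.load(f"{n}{tag}.npz"); return z['im'],z['d']
    return ctrl.snapshot(n)
def rays(n):
    p=ctrl.camera_params(n); R=np.array(p['R']);t=np.array(p['t'])
    v,u=np.mgrid[:480,:640]
    r=np.stack([(u-p['cx'])/p['fx'],(v-p['cy'])/p['fy'],np.ones_like(u,float)],-1)
    return r@R, -R.T@t          # world direction per unit depth, camera centre
def cloud(n,d):
    r,c=rays(n); X=c+r*d[...,None]; X[d==0]=np.nan; return X
def plane(n,z):
    r,c=rays(n); return c+r*((z-c[2])/r[...,2])[...,None]
def box(uv,h):
    m=np.zeros((480,640),bool); u,v=uv; m[v-h:v+h+1,u-h:u+h+1]=1; return m
def rect(P):
    (c,s,a)=cv2.minAreaRect((P[:,:2]*1000).astype(np.float32)); return np.round(c,1),np.round(s,1),round(a,1)
E
python3 - <<'E'
from h import *
im,d=load("top","0"); X=cloud("top",d); g=im.max(2)
print("counter z",np.nanmedian(X[380:420,250:450,2]))
for nm,uv in dict(disc=(132,233),bar=(172,334),sring=(371,285),lring=(540,244)).items():
    P=plane("top",.006); m=box(uv,24)&(g<60); 
    k,l,st,ce=cv2.connectedComponentsWithStats(m.astype(np.uint8)); i=1+np.argmax(st[1:,4])
    Q=P[l==i]; print(nm,"n",len(Q),"mean",np.round(Q.mean(0)*1000,1),"rect",rect(Q),'z',np.nanmedian(X[l==i][:,2]))
for nm,uv,h,w in [("piston",(396,184),.06,18),("lb",(481,333),.02,22),("sb",(264,276),.018,16),("pbBig",(270,180),.046,28),("pbSmall",(214,142),.046,22),("tub",(330,182),.055,20),("tin",(192,211),.046,20),("carton",(469,215),.04,20),("red",(355,136),.06,20),("purple",(459,167),.06,20)]:
    b=box(uv,w); zz=X[...,2]
    top=np.nanpercentile(zz[b],97)
    m=b&(zz>top-.006); Q=X[m]; print(nm,"top",round(top*1000,1),"n",len(Q),"mean",np.round(Q.mean(0)*1000,1),"rect",rect(Q))
    m=b&(zz>.005); Q=X[m]; print("   all>5mm",rect(Q))
a=[cv2.resize(im[v-35:v+35,u-35:u+35],(390,290)) for u,v in((270,180),(396,184))]
si,_=load("scene","0")
a2=[cv2.resize(si[v-35:v+35,u-35:u+35],(390,290)) for u,v in((390,250),(300,287))]
cv2.imwrite("pics/crop.png",np.vstack([np.hstack(a),np.hstack(a2)])[:,:,::-1])
E
```

```text
counter z -0.0003263523317303396
disc n 581 mean [558.4 382.4   6. ] rect (array([558.1, 382. ]), array([51.3, 50.2]), 3.4) z 0.006127983902224965
bar n 759 mean [365.7 294.7   6. ] rect (array([366. , 294.9]), array([91.2, 29. ]), 33.1) z 0.005941948124842722
sring n 236 mean [463.3 -80.    6. ] rect (array([463.3, -80.7]), array([38.1, 38.3]), 0.7) z 0.005949293397028432
lring n 564 mean [ 545.6 -407.1    6. ] rect (array([ 546.5, -406.9]), array([60.2, 60.8]), 44.1) z 0.006063089308213976
piston top 62.0 n 641 mean [ 657.3 -125.4   59.8] rect (array([ 657. , -125.9]), array([52. , 52.8]), 3.2)
   all>5mm (array([ 656.8, -125.5]), array([52.5, 53.7]), 9.0)
lb top 21.3 n 707 mean [ 375.2 -287.    19.1] rect (array([ 375.4, -287. ]), array([60.6, 63.8]), 0.7)
   all>5mm (array([ 375.3, -287.2]), array([61.8, 63.7]), 5.8)
sb top 19.0 n 297 mean [478.4 122.3  17. ] rect (array([478.4, 122. ]), array([39.9, 39.9]), 1.0)
   all>5mm (array([474.8, 123.5]), array([41.2, 50.4]), 73.2)
pbBig top 44.4 n 268 mean [666.  119.7  43.4] rect (array([666.6, 119.6]), array([35.7, 30.3]), 66.3)
   al
[... 352 characters left out ...]
. ]), array([60.2, 61.9]), 63.0)
tin top 48.7 n 636 mean [597.8 261.3  46.5] rect (array([597.8, 261.9]), array([53. , 52.2]), 75.8)
   all>5mm (array([601.8, 267. ]), array([66.5, 53. ]), 56.2)
carton top 42.0 n 569 mean [ 598.1 -265.5   39.9] rect (array([ 598.5, -266. ]), array([41.1, 50.5]), 84.7)
   all>5mm (array([ 598.8, -261.7]), array([49.7, 50.7]), 84.0)
red top 61.7 n 626 mean [748.4 -45.7  59.8] rect (array([748.5, -45.8]), array([52.7, 53. ]), 42.5)
   all>5mm (array([746.4, -46.4]), array([56.6, 56.3]), 42.2)
purple top 61.9 n 648 mean [ 689.4 -244.1   59.7] rect (array([ 689.9, -244.2]), array([52.8, 53.3]), 16.6)
   all>5mm (array([ 689.1, -244.2]), array([54.2, 53.8]), 16.6)
```

View pics/crop.png

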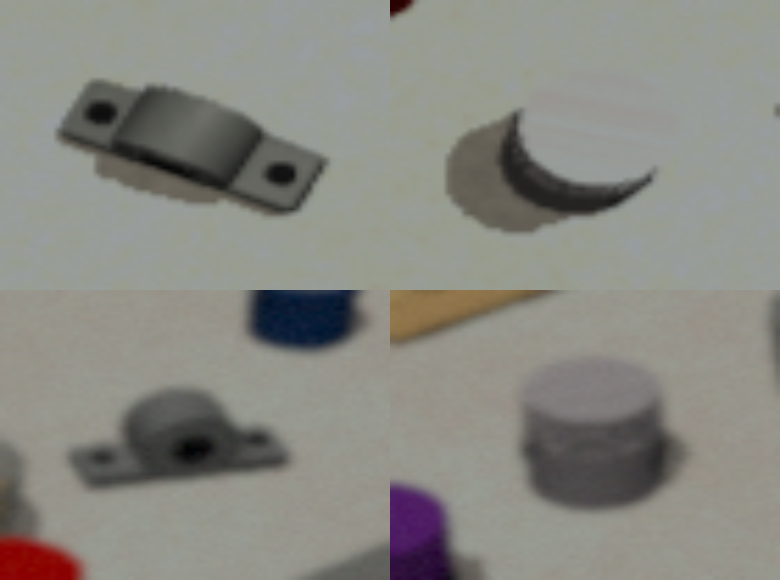

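The crops agree with the sizes. The grey block at (270,180) is about 92 mm long and 45 mm high, while its twin is only 33 mm high. The piston at (396,184) is bare aluminium and upright. Next I'll get the block's foot axis and write a move helper.

```bash
cat > go.py <<'E'
import sys,numpy as np
from scipy.spatial.transform import Rotation as Ro
from workcell import ctrl
# usage: go.py x y z(mm) jaw_deg  -> tool-frame rotvec (rad), shift (cm); jaw_deg = direction of tool y in world (mod 180)
s=ctrl.sense(); R=Ro.from_quat(s['orientation'],scalar_first=True); p=s['eef_pos']
x,y,z,j=map(float,sys.argv[1:5]); best=None
for k in(0,180):
    a=np.radians(j+k); Y=np.array([np.cos(a),np.sin(a),0]); Z=np.array([0,0,-1.]); G=Ro.from_matrix(np.c_[np.cross(Y,Z),Y,Z])
    v=(R.inv()*G).as_rotvec()
    if best is None or np.linalg.norm(v)<np.linalg.norm(best): best=v
M=R.as_matrix(); e=np.array([x,y,z])/1000-p
print("t",round(s['time_s'],2),"rot",np.round(best,3),"cm",np.round(M.T@e*100,2),"rows",np.round([np.linalg.norm(e)/.0417,np.degrees(np.linalg.norm(best))/7.16],1),
 "j6",round(s['joint_pos'][5],2),"jaw",round(np.degrees(np.arctan2(M[1,1],M[0,1])),1),"F",np.round(s['wrist_force'],1),"w",round(s['grip_width']*1000,1),"p",np.round(p*1000,1))
E
python3 - <<'E'
from h import *
im,d=load("top","0"); X=cloud("top",d); zz=X[...,2]
m=(box((270,180),28)&(zz>.006)).astype(np.uint8)
k,l,st,ce=cv2.connectedComponentsWithStats(m); i=l[180,270]; Q=X[l==i]; print("all",rect(Q))
F=Q[Q[:,2]<.016]; print("foot",rect(F)); print("top z max",Q[:,2].max())
H=Q[Q[:,2]>.03]; print("housing",rect(H))
E
python3 go.py 666 120 150 70
```

```text
all (array([666.5, 120.3]), array([92.3, 31.3]), 65.5)
foot (array([666.9, 120.1]), array([92.3, 30.6]), 65.5)
top z max 0.04920688767247361
housing (array([666.1, 119.5]), array([44.1, 30.5]), 64.8)
t 0.1 rot [-0.001 -0.    -0.086] cm [-55.35 -16.03   8.23] rows [14.   0.7] j6 -0.08 jaw 65.1 F [ 0.1 -0.6 -0.1] w 93.2 p [231.5 498.6 232.2]
```

```bash
python3 go.py 666.5 120 110 -24.5
```

```text
t 0.1 rot [-1.000e-03  1.000e-03  1.564e+00] cm [-55.4  -16.    12.23] rows [14.1 12.5] j6 -0.08 jaw 65.1 F [ 0.1 -0.6 -0.1] w 93.2 p [231.5 498.6 232.2]
```

Call:
play_rows:
  deltas: [0, 0, 0.125, -4, -1.15, 0.6, 0, 0, 0, 0.25, -8, -2.3, 1.4, 0, 0, 0, 0.37, -12, -3.4, 2.3, 0, 0, 0, 0.49, -16, -4.6, 3.2, 0, 0, 0, 0.6, -19.5, -5.6, 4, 0]

```text
time_s: 0.52
eef_pos: [0.3858, 0.364, 0.1917]
orientation: [-0.0, 0.497, 0.868, -0.001]
wrist_force: [0.5, -0.1, 0.3]
grip_width: 0.0931
```

```bash
python3 go.py 666.5 120 110 -24.5
```

```text
t 0.52 rot [-0.001  0.001  0.958] cm [-35.24  11.89   8.18] rows [9.1 7.7] j6 0.14 jaw 30.4 F [ 0.5 -0.1  0.3] w 93.1 p [385.8 364.  191.7]
```

Call:
play_rows:
  deltas: [0, 0, 0.12, -3.7, 1.25, 0.8, 0, 0, 0, 0.24, -7.4, 2.5, 1.6, 0, 0, 0, 0.36, -11.1, 3.7, 2.4, 0, 0, 0, 0.48, -14.8, 5, 3.2, 0, 0, 0, 0.6, -18.5, 6.2, 4, 0]

```text
time_s: 0.93
eef_pos: [0.534, 0.2341, 0.1511]
orientation: [0.0, 0.733, 0.68, -0.001]
wrist_force: [0.6, 0.1, -0.1]
grip_width: 0.0933
```

```bash
python3 go.py 666.5 120 110 -24.5
```

```text
t 0.93 rot [-0.001  0.001  0.352] cm [-10.36  14.09   4.11] rows [4.3 2.8] j6 0.41 jaw -4.3 F [ 0.6  0.1 -0.1] w 93.3 p [534.  234.1 151.1]
```

Call:
play_rows:
  deltas: [0, 0, 0.11, -2.4, 3.3, 1, 0, 0, 0, 0.22, -4.9, 6.6, 1.9, 0, 0, 0, 0.3, -7.4, 10, 2.9, 0, 0, 0, 0.35, -9.6, 13, 3.8, 0, 0, 0, 0.352, -10.36, 14.1, 4.1, 0]

```text
time_s: 1.35
eef_pos: [0.6689, 0.1161, 0.1081]
orientation: [0.0, 0.843, 0.538, -0.001]
wrist_force: [0.4, 1.1, -0.6]
grip_width: 0.0932
```

```bash
python3 go.py 666.5 120 24 -24.5
```

```text
t 1.35 rot [-0.001  0.003 -0.006] cm [ 0.28 -0.38  8.41] rows [2.  0.1] j6 0.54 jaw -24.9 F [ 0.4  1.1 -0.6] w 93.2 p [668.9 116.1 108.1]
```

Call:
play_rows:
  deltas: [0, 0.003, -0.006, 0.28, -0.38, 2, 0, 0, 0.003, -0.006, 0.28, -0.38, 4.5, 0, 0, 0.003, -0.006, 0.28, -0.38, 7, 0, 0, 0.003, -0.006, 0.28, -0.38, 8.4, 0, 0, 0.003, -0.006, 0.28, -0.38, 8.4, 0]

```text
time_s: 1.77
eef_pos: [0.6645, 0.1198, 0.0205]
orientation: [-0.002, 0.841, 0.541, -0.003]
wrist_force: [-0.8, -0.2, -0.3]
grip_width: 0.0927
```

Call:
play_rows:
  deltas: [0, 0, 0, 0, 0, 0, 0.5, 0, 0, 0, 0, 0, 0, 0.6, 0, 0, 0, 0, 0, 0, 0.7, 0, 0, 0, 0, 0, 0, 0.8, 0, 0, 0, 0, 0, 0, 0.8]
  squeeze: 20

```text
time_s: 2.18
eef_pos: [0.665, 0.1199, 0.0216]
orientation: [-0.001, 0.841, 0.541, -0.002]
wrist_force: [0.2, -1.0, -0.7]
grip_width: 0.0643
```

Call:
play_rows:
  deltas: [0, 0, 0, 0, 0, 0, 1, 0, 0, 0, 0, 0, 0, 1, 0, 0, 0, 0, 0, 0, 1, 0, 0, 0, 0, 0, 0, 1, 0, 0, 0, 0, 0, 0, 1]
  squeeze: 25

```text
time_s: 2.6
eef_pos: [0.665, 0.1199, 0.0216]
orientation: [-0.001, 0.841, 0.541, -0.002]
wrist_force: [1.8, -0.6, 0.3]
grip_width: 0.0311
```

```bash
python3 go.py 666.5 120 24 -24.5; python3 go.py 366 294.9 110 -56.9
```

```text
t 2.6 rot [-0.004  0.002 -0.   ] cm [ 0.07  0.13 -0.24] rows [0.1 0. ] j6 0.54 jaw -24.5 F [ 1.8 -0.6  0.3] w 31.1 p [665.  119.9  21.6]
t 2.6 rot [-0.004  0.003  0.565] cm [  3.5  -34.51  -8.69] rows [8.6 4.5] j6 0.54 jaw -24.5 F [ 1.8 -0.6  0.3] w 31.1 p [665.  119.9  21.6]
```

Call:
play_rows:
  deltas: [0, 0, 0, 0, 0, 0, 1, 0, 0, 0, 0, 0, 0, 1, 0, 0, 0, 0, 0, -0.5, 1, 0, 0, 0, 0, 0, -1.5, 1, 0, 0, 0, 0, 0, -3, 1]
  squeeze: 40

```text
time_s: 3.02
eef_pos: [0.6641, 0.1198, 0.0511]
orientation: [-0.002, 0.841, 0.541, -0.003]
wrist_force: [0.0, 0.1, -4.8]
grip_width: 0.0295
```

```bash
python3 go.py 366 294.9 130 -56.9
```

```text
t 3.02 rot [-0.006  0.005  0.565] cm [  3.54 -34.45  -7.65] rows [8.5 4.5] j6 0.54 jaw -24.5 F [ 0.   0.1 -4.8] w 29.5 p [664.1 119.8  51.1]
```

Call:
play_rows:
  deltas: [0, 0, 0.02, 0.3, -2, -3, 1, 0, 0, 0.08, 0.6, -5, -5, 1, 0, 0, 0.15, 0.9, -8, -6.5, 1, 0, 0, 0.23, 1.2, -11, -7.5, 1, 0, 0, 0.3, 1.5, -14.5, -7.6, 1]

```text
time_s: 3.43
eef_pos: [0.5394, 0.1942, 0.1317]
orientation: [-0.001, 0.913, 0.407, -0.001]
wrist_force: [1.1, 1.1, -5.7]
grip_width: 0.0296
```

```bash
python3 go.py 366 294.9 100 -56.9
```

```text
t 3.43 rot [-0.003  0.001  0.261] cm [ -4.11 -19.61   3.23] rows [4.9 2.1] j6 0.99 jaw -42.0 F [ 1.1  1.1 -5.7] w 29.6 p [539.4 194.2 131.7]
```

Call:
play_rows:
  deltas: [0, 0, 0.08, -0.8, -3.8, 0.4, 1, 0, 0, 0.15, -1.6, -7.6, 0.8, 1, 0, 0, 0.2, -2.4, -11.4, 1.2, 1, 0, 0, 0.24, -3.1, -14.8, 1.6, 1, 0, 0, 0.26, -3.7, -17.6, 2, 1]

```text
time_s: 3.85
eef_pos: [0.3818, 0.2854, 0.1135]
orientation: [-0.001, 0.959, 0.284, -0.001]
wrist_force: [0.4, -0.0, -4.5]
grip_width: 0.0298
```

```bash
python3 go.py 366 294.9 60 -56.9
```

```text
t 3.85 rot [-0.003  0.001 -0.001] cm [-0.8  -1.64  5.35] rows [1.4 0. ] j6 1.53 jaw -57.0 F [ 0.4 -0.  -4.5] w 29.8 p [381.8 285.4 113.5]
```

Call:
play_rows:
  deltas: [-0.003, 0, 0, -0.4, -0.9, 1, 1, -0.003, 0, 0, -0.7, -1.4, 2.5, 1, -0.003, 0, 0, -0.8, -1.64, 4, 1, -0.003, 0, 0, -0.8, -1.64, 5, 1, -0.003, 0, 0, -0.8, -1.64, 5.3, 1]

```text
time_s: 4.27
eef_pos: [0.3658, 0.2948, 0.0601]
orientation: [0.0, 0.959, 0.284, -0.001]
wrist_force: [-0.1, -0.7, -4.8]
grip_width: 0.03
```

Call:
play_rows:
  deltas: [0, 0, 0, 0, 0, 0, 1, 0, 0, 0, 0, 0, 0, 1]

```text
time_s: 4.43
eef_pos: [0.3663, 0.2948, 0.0607]
orientation: [0.0, 0.959, 0.284, -0.0]
wrist_force: [0.3, -0.2, -4.1]
grip_width: 0.0299
```

```bash
python3 go.py 366 294.9 28 -56.9; python3 - <<'E'
from h import *
im,d=load("scene"); cv2.imwrite("pics/h1.png",cv2.resize(im[100:260,260:473],(800,600))[:,:,::-1])
E
```

```text
t 4.43 rot [ 0.     0.001 -0.002] cm [-0.02 -0.03  3.27] rows [0.8 0. ] j6 1.57 jaw -57.0 F [ 0.3 -0.2 -4.1] w 29.9 p [366.3 294.8  60.7]
```

View pics/h1.png

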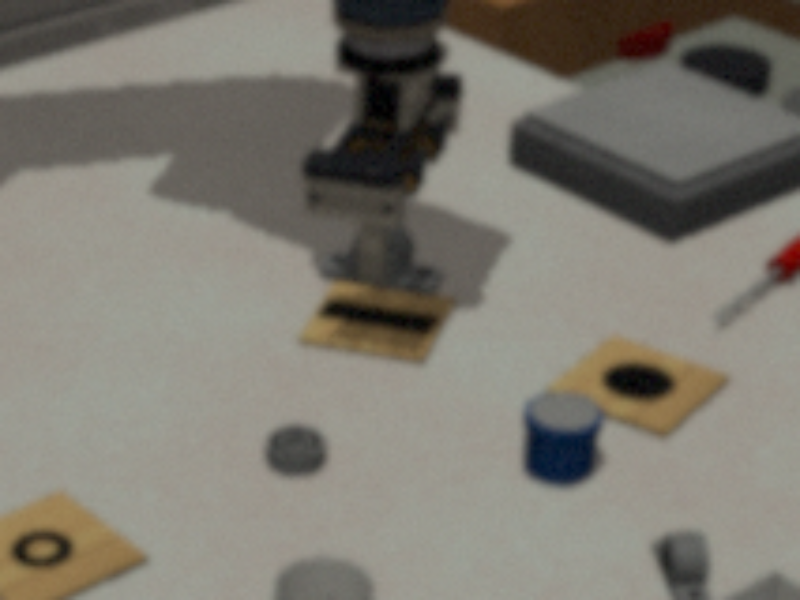

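The block (crop (385,260)) hangs level above the bar plaque. I'll lower it now.

Call:
play_rows:
  deltas: [0, 0, 0, 0, 0, 1, 1, 0, 0, 0, 0, 0, 2, 1, 0, 0, 0, 0, 0, 2.8, 1, 0, 0, 0, 0, 0, 3.1, 1, 0, 0, 0, 0, 0, 3.15, 1]

```text
time_s: 4.9
eef_pos: [0.366, 0.2945, 0.0283]
orientation: [0.0, 0.959, 0.284, -0.001]
wrist_force: [-0.4, -0.7, -5.0]
grip_width: 0.0296
```

Call:
play_rows:
  deltas: [0, 0, 0, 0, 0, 0, 1, 0, 0, 0, 0, 0, 0, 1]

```text
time_s: 5.07
eef_pos: [0.3659, 0.2945, 0.0282]
orientation: [0.0, 0.959, 0.284, -0.001]
wrist_force: [-0.0, -0.2, -5.3]
grip_width: 0.0295
```

Call:
play_rows:
  deltas: [0, 0, 0, 0, 0, 0.05, 1, 0, 0, 0, 0, 0, 0.1, 1, 0, 0, 0, 0, 0, 0.1, 1, 0, 0, 0, 0, 0, 0.1, 1]

```text
time_s: 5.4
eef_pos: [0.3661, 0.2946, 0.0276]
orientation: [0.0, 0.959, 0.284, -0.001]
wrist_force: [-0.9, -0.7, 2.4]
grip_width: 0.0298
```

Contact: the force flipped to +2.4 N. Releasing.

Call:
play_rows:
  deltas: [0, 0, 0, 0, 0, 0, 0.6, 0, 0, 0, 0, 0, 0, 0.5, 0, 0, 0, 0, 0, 0, 0.4, 0, 0, 0, 0, 0, 0, 0.4, 0, 0, 0, 0, 0, 0, 0.4]

```text
time_s: 5.82
eef_pos: [0.3661, 0.2946, 0.0276]
orientation: [0.0, 0.959, 0.284, -0.001]
wrist_force: [-0.0, -0.6, -1.3]
grip_width: 0.0547
```

Call:
play_rows:
  deltas: [0, 0, 0, 0, 0, -1, 0.4, 0, 0, 0, 0, 0, -3, 0.4, 0, 0, 0, 0, 0, -5.5, 0.3, 0, 0, 0, 0, 0, -8, 0.2, 0, 0, 0, 0, 0, -9, 0.1]

```text
time_s: 6.23
eef_pos: [0.3672, 0.2954, 0.1209]
orientation: [-0.0, 0.959, 0.284, 0.001]
wrist_force: [-0.4, 0.2, 1.0]
grip_width: 0.0714
```

```bash
python3 go.py 478.4 122.1 100 -57
```

```text
t 6.23 rot [ 0.    -0.002  0.   ] cm [-0.12 20.59  2.1 ] rows [5. 0.] j6 1.57 jaw -57.0 F [-0.4  0.2  1. ] w 71.4 p [367.2 295.4 120.9]
```

Call:
play_rows:
  deltas: [0, 0, 0, 0, 3, 0.3, 0, 0, 0, 0, 0, 7, 0.7, 0, 0, 0, 0, -0.1, 11, 1.1, 0, 0, 0, 0, -0.1, 15, 1.5, 0, 0, 0, 0, -0.1, 18.6, 2, 0]

```text
time_s: 6.65
eef_pos: [0.4687, 0.137, 0.1012]
orientation: [-0.0, 0.959, 0.284, 0.001]
wrist_force: [0.2, 1.4, -0.2]
grip_width: 0.0931
```

Call:
play_rows:
  deltas: [0, 0, 0, 0, 1.5, 0.2, 0, 0, 0, 0, 0, 2, 0.2, 0, 0, 0, 0, 0, 2, 0.2, 0, 0, 0, 0, 0, 2, 0.2, 0]

```text
time_s: 6.98
eef_pos: [0.479, 0.1207, 0.0993]
orientation: [-0.0, 0.959, 0.284, 0.001]
wrist_force: [0.5, 0.6, 0.4]
grip_width: 0.0928
```

```bash
python3 go.py 478.4 122.1 18 -57; python3 - <<'E'
from h import *
im,d=load("top"); np.savez("top1.npz",im=im,d=d)
X=cloud("top",d); zz=X[...,2]
m=(box((172,330),40)&(zz>.012)).astype(np.uint8)
k,l,st,ce=cv2.connectedComponentsWithStats(m); i=1+np.argmax(st[1:,4]); Q=X[l==i]; print("all",rect(Q),"n",len(Q))
F=Q[Q[:,2]<.022]; print("foot",rect(F),np.median(F[:,2])); H=Q[Q[:,2]>.036]; print("housing",rect(H))
cv2.imwrite("pics/p1.png",cv2.resize(im[270:390,110:270],(800,600))[:,:,::-1])
E
```

```text
t 6.98 rot [ 0.    -0.003  0.   ] cm [ 0.   -0.15  8.13] rows [1.9 0. ] j6 1.15 jaw -57.0 F [0.5 0.6 0.4] w 92.8 p [479.  120.7  99.3]
all (array([407.9, 133.3]), array([69.7, 80.7]), 3.9) n 5129
foot (array([0., 0.]), array([0., 0.]), 0.0) nan
housing (array([407.9, 133.3]), array([69.7, 80.7]), 3.9)
  return _methods._mean(a, axis=axis, dtype=dtype,
  ret = ret.dtype.type(ret / rcount)
```

View pics/p1.png

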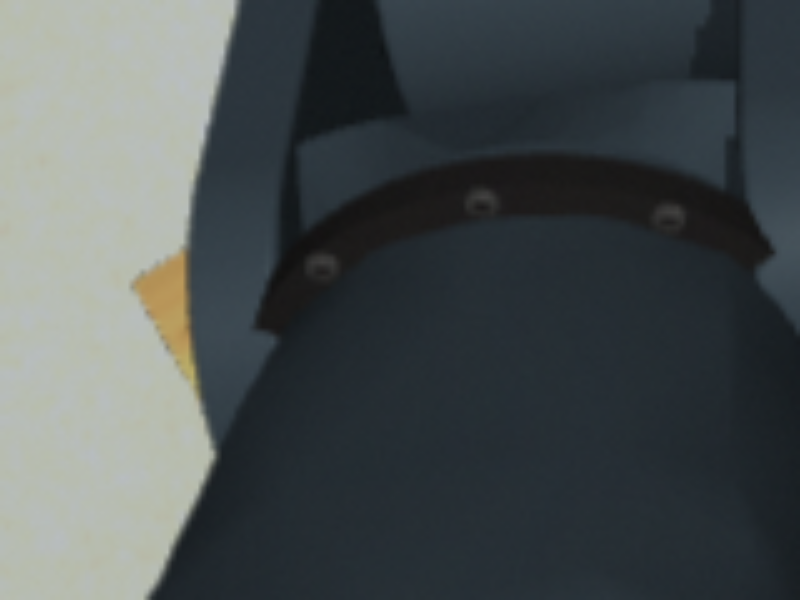

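The arm hides the bar plaque, so I'll check it later. Grasping the small bearing next.

Call:
play_rows:
  deltas: [0, -0.003, 0, 0, -0.15, 2, 0, 0, -0.003, 0, 0, -0.15, 4.5, 0, 0, -0.003, 0, 0, -0.15, 7, 0.2, 0, -0.003, 0, 0, -0.15, 7.9, 0.4, 0, -0.003, 0, 0, -0.15, 8, 0.4]
  squeeze: 15

```text
time_s: 7.45
eef_pos: [0.4768, 0.1232, 0.018]
orientation: [-0.0, 0.958, 0.285, -0.002]
wrist_force: [-0.8, -0.3, -1.2]
grip_width: 0.0778
```

Call:
play_rows:
  deltas: [0, 0, 0, 0, 0, 0, 0.5, 0, 0, 0, 0, 0, 0, 0.5, 0, 0, 0, 0, 0, 0, 0.6, 0, 0, 0, 0, 0, 0, 0.7, 0, 0, 0, 0, 0, 0, 0.7]

```text
time_s: 7.87
eef_pos: [0.4772, 0.1232, 0.0187]
orientation: [-0.0, 0.958, 0.285, -0.001]
wrist_force: [-0.2, 0.6, 0.0]
grip_width: 0.0439
```

Call:
play_rows:
  deltas: [0, 0, 0, 0, 0, 0, 0.8, 0, 0, 0, 0, 0, 0, 0.8, 0, 0, 0, 0, 0, 0, 0.8, 0, 0, 0, 0, 0, 0, 0.8, 0, 0, 0, 0, 0, 0, 0.8]

```text
time_s: 8.28
eef_pos: [0.4772, 0.1232, 0.0187]
orientation: [-0.0, 0.958, 0.285, -0.001]
wrist_force: [-0.2, 0.2, -0.4]
grip_width: 0.0414
```

```bash
python3 go.py 463.3 -80.4 80 -57
```

```text
t 8.28 rot [-0.001  0.002  0.002] cm [-12.31  16.29  -6.12] rows [5.1 0. ] j6 1.15 jaw -56.9 F [-0.2  0.2 -0.4] w 41.4 p [477.2 123.2  18.7]
```

Call:
play_rows:
  deltas: [0, 0, 0, 0, 0, -1, 0.8, 0, 0, 0, -0.5, 0.8, -3, 0.8, 0, 0, 0, -2.5, 3.3, -5, 0.8, 0, 0, 0, -5, 6.6, -6, 0.8, 0, 0, 0, -7.5, 10, -6.1, 0.8]

```text
time_s: 8.7
eef_pos: [0.47, -0.001, 0.0823]
orientation: [0.001, 0.958, 0.286, 0.001]
wrist_force: [0.9, -0.3, -0.5]
grip_width: 0.0417
```

Call:
play_rows:
  deltas: [0, 0, 0, -2.2, 2.9, 0, 0.8, 0, 0, 0, -4, 5.3, 0, 0.8, 0, 0, 0, -4.7, 6.2, 0, 0.8, 0, 0, 0, -4.8, 6.3, 0, 0.8]

```text
time_s: 9.03
eef_pos: [0.4644, -0.0818, 0.0829]
orientation: [0.001, 0.959, 0.285, 0.001]
wrist_force: [0.5, 0.2, 0.2]
grip_width: 0.0419
```

```bash
python3 go.py 463.3 -80.4 26 -57;  python3 - <<'E'
from h import *
im,d=load("scene"); cv2.imwrite("pics/h2.png",cv2.resize(im[130:290,180:393],(800,600))[:,:,::-1])
E
```

```text
t 9.03 rot [ 0.002 -0.001  0.001] cm [-0.02 -0.19  5.69] rows [1.4 0. ] j6 0.72 jaw -56.9 F [0.5 0.2 0.2] w 41.9 p [464.4 -81.8  82.9]
```

View pics/h2.png

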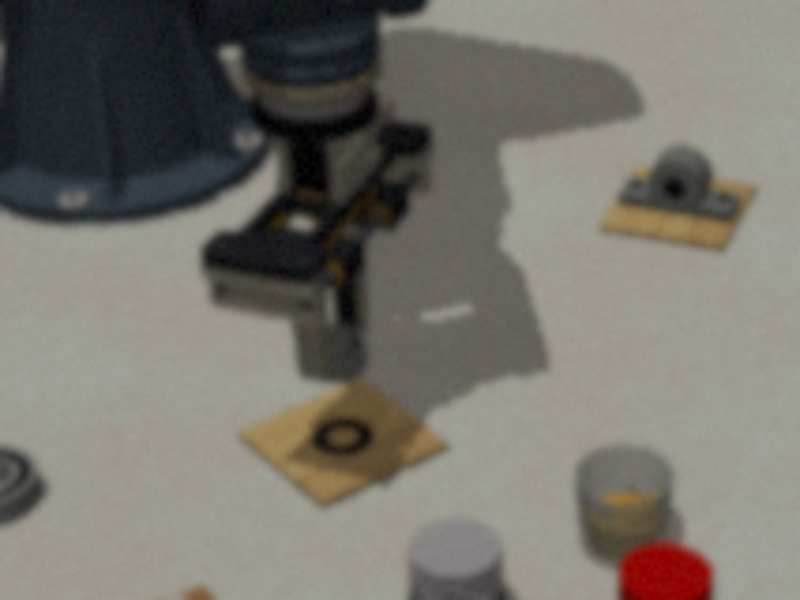

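The block stands on the bar plaque (crop (680,190)). The bearing is in the jaws (crop (335,355)) above its ring (crop (342,436)). Lowering the bearing.

Call:
play_rows:
  deltas: [0.002, 0, 0, 0, -0.15, 1.5, 0.8, 0.002, 0, 0, 0, -0.19, 3.5, 0.8, 0.002, 0, 0, 0, -0.19, 5, 0.8, 0.002, 0, 0, 0, -0.19, 5.6, 0.8, 0.002, 0, 0, 0, -0.19, 5.65, 0.8]

```text
time_s: 9.5
eef_pos: [0.4629, -0.0777, 0.0254]
orientation: [-0.001, 0.958, 0.286, -0.001]
wrist_force: [-0.7, 0.2, 0.0]
grip_width: 0.0419
```

Call:
play_rows:
  deltas: [0, 0, 0, 0, 0, 0, 0.8, 0, 0, 0, 0, 0, 0, 0.8]

```text
time_s: 9.67
eef_pos: [0.4633, -0.0771, 0.026]
orientation: [-0.001, 0.958, 0.286, -0.0]
wrist_force: [0.3, 0.4, -1.0]
grip_width: 0.0417
```

```bash
python3 go.py 463.3 -80.4 24.7 -57
```

```text
t 9.67 rot [-0.002  0.     0.005] cm [-0.18  0.28  0.13] rows [0.1 0. ] j6 0.72 jaw -56.7 F [ 0.3  0.4 -1. ] w 41.7 p [463.3 -77.1  26. ]
```

Call:
play_rows:
  deltas: [0, 0, 0, -0.18, 0.28, 0, 0.8, 0, 0, 0, -0.18, 0.28, 0, 0.8, 0, 0, 0, -0.18, 0.28, 0, 0.8]

```text
time_s: 9.92
eef_pos: [0.4636, -0.0807, 0.0265]
orientation: [-0.001, 0.958, 0.286, 0.0]
wrist_force: [0.4, -0.1, -1.3]
grip_width: 0.0416
```

```bash
python3 go.py 463.3 -80.4 24.7 -57
```

```text
t 9.92 rot [-0.001 -0.     0.004] cm [-0.01 -0.04  0.18] rows [0. 0.] j6 0.72 jaw -56.8 F [ 0.4 -0.1 -1.3] w 41.6 p [463.6 -80.7  26.5]
```

Call:
play_rows:
  deltas: [0, 0, 0, 0, 0, 0.1, 0.8, 0, 0, 0, 0, 0, 0.18, 0.8, 0, 0, 0, 0, 0, 0.22, 0.8, 0, 0, 0, 0, 0, 0.22, 0.8]

```text
time_s: 10.25
eef_pos: [0.4637, -0.0807, 0.0246]
orientation: [-0.0, 0.958, 0.286, 0.0]
wrist_force: [-1.0, 0.4, 7.0]
grip_width: 0.0417
```

```bash
python3 go.py 463.3 -80.4 24.7 -57
```

```text
t 10.25 rot [-0.001 -0.001  0.004] cm [-0.02 -0.05 -0.01] rows [0. 0.] j6 0.72 jaw -56.8 F [-1.   0.4  7. ] w 41.7 p [463.7 -80.7  24.6]
```

Call:
play_rows:
  deltas: [0, 0, 0, 0, 0, 0, 0.5, 0, 0, 0, 0, 0, 0, 0.4, 0, 0, 0, 0, 0, 0, 0.3, 0, 0, 0, 0, 0, 0, 0.3, 0, 0, 0, 0, 0, 0, 0.3]

```text
time_s: 10.67
eef_pos: [0.4637, -0.0807, 0.0245]
orientation: [-0.0, 0.958, 0.286, 0.0]
wrist_force: [0.1, -0.1, -0.0]
grip_width: 0.0644
```

Call:
play_rows:
  deltas: [0, 0, 0, 0, 0, -1, 0.3, 0, 0, 0, 0, 0, -3, 0.2, 0, 0, 0, 0, 0, -5.5, 0.1, 0, 0, 0, 0, 0, -7.5, 0, 0, 0, 0, 0, 0, -8, 0]

```text
time_s: 11.08
eef_pos: [0.465, -0.0811, 0.1078]
orientation: [0.001, 0.958, 0.286, 0.002]
wrist_force: [-0.2, 0.3, 0.4]
grip_width: 0.0871
```

```bash
python3 go.py 375.3 -287.1 90 -57
```

```text
t 11.08 rot [ 0.002 -0.003  0.004] cm [-18.8   12.3    1.75] rows [5.4 0. ] j6 0.72 jaw -56.8 F [-0.2  0.3  0.4] w 87.1 p [465.  -81.1 107.8]
```

Call:
play_rows:
  deltas: [0, 0, 0, -3, 2, 0, 0, 0, 0, 0, -6.3, 4.1, 0.5, 0, 0, 0, 0, -9.6, 6.3, 1, 0, 0, 0, 0, -13, 8.5, 1.5, 0, 0, 0, 0, -16, 10.5, 1.7, 0]

```text
time_s: 11.5
eef_pos: [0.3873, -0.2582, 0.09]
orientation: [0.0, 0.958, 0.286, 0.002]
wrist_force: [1.0, 0.1, 0.4]
grip_width: 0.0929
```

Call:
play_rows:
  deltas: [0, 0, 0, -1.7, 1.1, 0, 0, 0, 0, 0, -2.2, 1.4, 0, 0, 0, 0, 0, -2.2, 1.4, 0, 0, 0, 0, 0, -2.2, 1.4, 0, 0]

```text
time_s: 11.83
eef_pos: [0.3767, -0.2813, 0.0899]
orientation: [0.0, 0.958, 0.286, 0.002]
wrist_force: [-0.8, -0.1, 0.7]
grip_width: 0.093
```

```bash
python3 go.py 375.3 -287.1 18.5 -57
```

```text
t 11.83 rot [ 0.001 -0.003  0.004] cm [-0.46  0.4   7.14] rows [1.7 0. ] j6 0.25 jaw -56.8 F [-0.8 -0.1  0.7] w 93.0 p [ 376.7 -281.3   89.9]
```

Call:
play_rows:
  deltas: [0, -0.003, 0, -0.46, 0.4, 2, 0, 0, -0.003, 0, -0.46, 0.4, 4, 0, 0, -0.003, 0, -0.46, 0.4, 6, 0, 0, -0.003, 0, -0.46, 0.4, 7, 0, 0, -0.003, 0, -0.46, 0.4, 7.1, 0.1]
  squeeze: 25

```text
time_s: 12.25
eef_pos: [0.3751, -0.2853, 0.0174]
orientation: [-0.001, 0.958, 0.287, -0.001]
wrist_force: [-0.5, -0.4, -0.7]
grip_width: 0.0899
```

```bash
python3 go.py 375.3 -287.1 18.5 -57
```

```text
t 12.25 rot [-0.002  0.001  0.006] cm [-0.08  0.16 -0.11] rows [0.1 0. ] j6 0.24 jaw -56.7 F [-0.5 -0.4 -0.7] w 89.9 p [ 375.1 -285.3   17.4]
```

Call:
play_rows:
  deltas: [0, 0, 0, -0.08, 0.16, 0, 0.2, 0, 0, 0, -0.08, 0.16, 0, 0.2, 0, 0, 0, -0.08, 0.16, 0, 0.3, 0, 0, 0, -0.08, 0.16, 0, 0.4, 0, 0, 0, -0.08, 0.16, 0, 0.5]

```text
time_s: 12.67
eef_pos: [0.3756, -0.2873, 0.0182]
orientation: [-0.0, 0.958, 0.287, -0.0]
wrist_force: [0.1, 2.1, 6.6]
grip_width: 0.0643
```

Call:
play_rows:
  deltas: [0, 0, 0, 0, 0, 0, 0.6, 0, 0, 0, 0, 0, 0, 0.6, 0, 0, 0, 0, 0, 0, 0.6, 0, 0, 0, 0, 0, 0, 0.6, 0, 0, 0, 0, 0, 0, 0.6]

```text
time_s: 13.08
eef_pos: [0.3755, -0.2873, 0.0182]
orientation: [-0.0, 0.958, 0.287, -0.0]
wrist_force: [-0.9, 0.1, 0.8]
grip_width: 0.0642
```

```bash
python3 go.py 546 -407 80 -57
```

```text
t 13.08 rot [-0.001  0.     0.005] cm [ 7.67 19.36 -6.2 ] rows [5.2 0. ] j6 0.24 jaw -56.7 F [-0.9  0.1  0.8] w 64.2 p [ 375.5 -287.3   18.2]
```

Call:
play_rows:
  deltas: [0, 0, 0, 0, 0, -0.8, 0.6, 0, 0, 0, 0, 0, -2.5, 0.6, 0, 0, 0, 1, 2.5, -4.5, 0.6, 0, 0, 0, 2.4, 6, -6, 0.6, 0, 0, 0, 3.9, 9.8, -6.2, 0.6]

```text
time_s: 13.5
eef_pos: [0.4635, -0.349, 0.0837]
orientation: [0.001, 0.958, 0.287, 0.001]
wrist_force: [1.5, -1.5, -1.1]
grip_width: 0.0639
```

```bash
python3 go.py 546 -407 70 -57
```

```text
t 13.5 rot [ 0.002 -0.001  0.005] cm [3.71 9.37 1.4 ] rows [2.4 0. ] j6 0.26 jaw -56.7 F [ 1.5 -1.5 -1.1] w 63.9 p [ 463.5 -349.    83.7]
```

Call:
play_rows:
  deltas: [0, 0, 0, 1.4, 3.4, 0.5, 0.6, 0, 0, 0, 2.7, 6.8, 1, 0.6, 0, 0, 0, 3.5, 8.9, 1.4, 0.6, 0, 0, 0, 3.7, 9.35, 1.4, 0.6, 0, 0, 0, 3.7, 9.35, 1.4, 0.6]

```text
time_s: 13.92
eef_pos: [0.5462, -0.407, 0.0695]
orientation: [0.001, 0.958, 0.287, 0.0]
wrist_force: [-0.7, 0.2, -2.3]
grip_width: 0.0639
```

Call:
play_rows:
  deltas: [0, 0, 0, 0, 0, 0, 0.6, 0, 0, 0, 0, 0, 0, 0.6]

```text
time_s: 14.08
eef_pos: [0.5454, -0.4063, 0.0696]
orientation: [0.0, 0.958, 0.287, 0.0]
wrist_force: [0.7, 0.2, -3.1]
grip_width: 0.064
```

```bash
python3 go.py 546 -407 26 -57; python3 - <<'E'
from h import *
im,d=load("top"); np.savez("top2.npz",im=im,d=d)
X=cloud("top",d); zz=X[...,2]; g=im.max(2)
def comp(m,uv):
    k,l,st,ce=cv2.connectedComponentsWithStats(m.astype(np.uint8)); return max([(st[i,4],i) for i in range(1,k)])[1],l
b=box((172,330),45); i,l=comp(b&(zz>.012),0); Q=X[l==i]; print("pb all",rect(Q),"foot",rect(Q[Q[:,2]<.022]),"hous",rect(Q[Q[:,2]>.036]),Q[:,2].max())
def wood(uv,h=38):
    P=plane("top",.006); hsv=cv2.cvtColor(im,cv2.COLOR_RGB2HSV); m=box(uv,h)&(hsv[...,1]>70)&(np.abs(zz-.006)<.004)
    return rect(P[m])
print("bar plaque",wood((172,334)),"disc plaque",wood((132,233)), "sring plaque",wood((371,285)))
b=box((371,285),22); m=b&(zz>.016); print("sb",rect(X[m]),X[m].mean(0)*1000, m.sum())
cv2.imwrite("pics/t2.png",cv2.resize(im[200:400,100:420],(800,500))[:,:,::-1])
E
```

```text
t 14.08 rot [ 0.001 -0.     0.005] cm [0.02 0.09 4.36] rows [1. 0.] j6 0.28 jaw -56.7 F [ 0.7  0.2 -3.1] w 64.0 p [ 545.4 -406.3   69.6]
pb all (array([368.1, 293.9]), array([91.8, 31.9]), 33.2) foot (array([367.9, 294.3]), array([91.8, 31. ]), 33.2) hous (array([367.8, 293.6]), array([44.3, 31. ]), 32.4) 0.0551067645812966
bar plaque (array([366.2, 294.3]), array([ 99.8, 100.2]), 33.3) disc plaque (array([558.5, 381.6]), array([100. , 100.4]), 14.1) sring plaque (array([463.2, -79.4]), array([99.2, 99.8]), 1.5)
sb (array([464.3, -80.8]), array([39.7, 41.3]), 45.7) [464.40906536 -80.66524404  22.90821495] 304
```

View pics/t2.png

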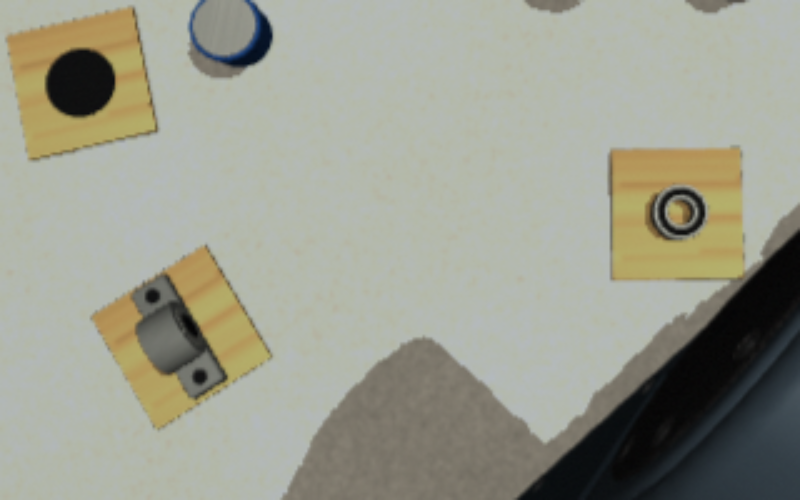

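Both placed parts lie on their shapes: the block (crop (180,335)) and the small bearing (crop (680,212)) are within about 1–2 mm. Lowering the large bearing.

Call:
play_rows:
  deltas: [0, 0, 0, 0, 0, 1, 0.6, 0, 0, 0, 0, 0, 2.5, 0.6, 0, 0, 0, 0, 0, 3.8, 0.6, 0, 0, 0, 0, 0, 4.3, 0.6, 0, 0, 0, 0, 0, 4.35, 0.6]

```text
time_s: 14.55
eef_pos: [0.5447, -0.4058, 0.0244]
orientation: [-0.001, 0.958, 0.287, -0.001]
wrist_force: [0.7, 0.7, -2.1]
grip_width: 0.0641
```

Call:
play_rows:
  deltas: [0, 0, 0, 0, 0, 0, 0.6, 0, 0, 0, 0, 0, 0, 0.6]

```text
time_s: 14.72
eef_pos: [0.5447, -0.4058, 0.024]
orientation: [-0.001, 0.958, 0.287, -0.001]
wrist_force: [0.5, 0.2, -2.5]
grip_width: 0.0636
```

```bash
python3 go.py 545.4 -406.9 24.2 -57
```

```text
t 14.72 rot [-0.002  0.001  0.005] cm [-0.    0.13 -0.02] rows [0. 0.] j6 0.28 jaw -56.7 F [ 0.5  0.2 -2.5] w 63.6 p [ 544.7 -405.8   24. ]
```

Call:
play_rows:
  deltas: [-0.002, 0, 0, 0, 0.13, 0, 0.6, -0.002, 0, 0, 0, 0.13, 0.05, 0.6, -0.002, 0, 0, 0, 0.13, 0.1, 0.6, -0.002, 0, 0, 0, 0.13, 0.1, 0.6]

```text
time_s: 15.05
eef_pos: [0.5453, -0.4068, 0.0238]
orientation: [-0.0, 0.958, 0.287, -0.0]
wrist_force: [-3.4, 3.2, 6.3]
grip_width: 0.0642
```

```bash
python3 go.py 545.4 -406.9 24.2 -57
```

```text
t 15.05 rot [-0.     0.001  0.005] cm [-0.    0.01 -0.04] rows [0. 0.] j6 0.28 jaw -56.7 F [-3.4  3.2  6.3] w 64.2 p [ 545.3 -406.8   23.8]
```

Contact (6 N). I'll release fully, since the part is 64 mm wide, then lift.

Call:
play_rows:
  deltas: [0, 0, 0, 0, 0, 0, 0.25, 0, 0, 0, 0, 0, 0, 0.15, 0, 0, 0, 0, 0, 0, 0.05, 0, 0, 0, 0, 0, 0, 0.05, 0, 0, 0, 0, 0, 0, 0.05]

```text
time_s: 15.47
eef_pos: [0.5454, -0.4068, 0.0238]
orientation: [-0.0, 0.958, 0.287, -0.0]
wrist_force: [-0.6, -0.4, -0.3]
grip_width: 0.0873
```

Call:
play_rows:
  deltas: [0, 0, 0, 0, 0, -1, 0.05, 0, 0, 0, 0, 0, -3, 0, 0, 0, 0, 0, 0, -6, 0, 0, 0, 0, 0, 0, -9.5, 0, 0, 0, 0, 0, 0, -12, 0]

```text
time_s: 15.88
eef_pos: [0.5459, -0.4072, 0.1474]
orientation: [0.001, 0.958, 0.287, 0.0]
wrist_force: [1.0, -0.4, 0.1]
grip_width: 0.093
```

```bash
python3 go.py 657 -125.6 145 -57
```

```text
t 15.88 rot [ 0.002 -0.     0.005] cm [ 24.75 -17.43   0.2 ] rows [7.3 0. ] j6 0.28 jaw -56.7 F [ 1.  -0.4  0.1] w 93.0 p [ 545.9 -407.2  147.4]
```

Call:
play_rows:
  deltas: [0, 0, 0, 3, -2.1, 0, 0, 0, 0, 0, 6.4, -4.5, 0, 0, 0, 0, 0, 9.8, -6.9, 0, 0, 0, 0, 0, 13.2, -9.3, 0, 0, 0, 0, 0, 16.6, -11.7, 0, 0]

```text
time_s: 16.3
eef_pos: [0.6209, -0.2165, 0.1481]
orientation: [0.001, 0.958, 0.286, 0.001]
wrist_force: [-0.3, -0.8, -0.1]
grip_width: 0.0932
```

Call:
play_rows:
  deltas: [0, 0, 0, 3.2, -2.2, 0, 0, 0, 0, 0, 5.6, -3.9, 0, 0, 0, 0, 0, 7, -4.9, 0, 0, 0, 0, 0, 7.5, -5.3, 0, 0, 0, 0, 0, 7.5, -5.3, 0, 0]

```text
time_s: 16.72
eef_pos: [0.6548, -0.13, 0.1485]
orientation: [0.002, 0.958, 0.287, 0.001]
wrist_force: [-0.4, -0.7, 0.3]
grip_width: 0.093
```

```bash
python3 go.py 657 -125.6 80 -57
```

```text
t 16.72 rot [ 0.003 -0.001  0.007] cm [ 0.42 -0.27  6.85] rows [1.6 0.1] j6 0.72 jaw -56.6 F [-0.4 -0.7  0.3] w 93.0 p [ 654.8 -130.   148.5]
```

Call:
play_rows:
  deltas: [0.003, 0, 0.007, 0.42, -0.27, 2, 0, 0.003, 0, 0.007, 0.42, -0.27, 4.5, 0, 0.003, 0, 0.007, 0.42, -0.27, 6, 0, 0.003, 0, 0.007, 0.42, -0.27, 6.8, 0, 0.003, 0, 0.007, 0.42, -0.27, 6.8, 0]

```text
time_s: 17.13
eef_pos: [0.6558, -0.1267, 0.079]
orientation: [-0.001, 0.959, 0.283, -0.001]
wrist_force: [-0.8, 0.1, 0.1]
grip_width: 0.0929
```

```bash
python3 go.py 657 -125.6 27 -57
```

```text
t 17.13 rot [-0.001  0.001 -0.002] cm [ 0.16 -0.02  5.2 ] rows [1.2 0. ] j6 0.74 jaw -57.1 F [-0.8  0.1  0.1] w 92.9 p [ 655.8 -126.7   79. ]
```

Call:
play_rows:
  deltas: [0, 0, 0, 0.16, 0, 1.2, 0, 0, 0, 0, 0.16, 0, 2.8, 0, 0, 0, 0, 0.16, 0, 4.2, 0, 0, 0, 0, 0.16, 0, 5.1, 0.1, 0, 0, 0, 0.16, 0, 5.15, 0.2]
  squeeze: 25

```text
time_s: 17.55
eef_pos: [0.6562, -0.1258, 0.0255]
orientation: [-0.001, 0.959, 0.283, -0.002]
wrist_force: [-0.6, 0.3, 0.2]
grip_width: 0.0836
```

Call:
play_rows:
  deltas: [0, 0, 0, 0, 0, 0, 0.3, 0, 0, 0, 0, 0, 0, 0.35, 0, 0, 0, 0, 0, 0, 0.4, 0, 0, 0, 0, 0, 0, 0.5, 0, 0, 0, 0, 0, 0, 0.6]

```text
time_s: 17.97
eef_pos: [0.6565, -0.1258, 0.0262]
orientation: [-0.001, 0.959, 0.283, -0.001]
wrist_force: [0.1, -0.5, 1.9]
grip_width: 0.0539
```

Call:
play_rows:
  deltas: [0, 0, 0, 0, 0, 0, 0.7, 0, 0, 0, 0, 0, 0, 0.7, 0, 0, 0, 0, 0, 0, 0.7, 0, 0, 0, 0, 0, 0, 0.7, 0, 0, 0, 0, 0, 0, 0.7]

```text
time_s: 18.38
eef_pos: [0.6564, -0.1258, 0.0262]
orientation: [-0.001, 0.959, 0.283, -0.002]
wrist_force: [-0.1, 0.5, -0.1]
grip_width: 0.0538
```

```bash
python3 go.py 558.2 382 145 -57
```

```text
t 18.38 rot [-0.003  0.002 -0.002] cm [ 19.31 -48.   -11.79] rows [12.7  0. ] j6 0.74 jaw -57.1 F [-0.1  0.5 -0.1] w 53.8 p [ 656.4 -125.8   26.2]
```

Call:
play_rows:
  deltas: [0, 0, 0, 0, 0, -0.8, 0.7, 0, 0, 0, 0, 0, -2.5, 0.7, 0, 0, 0, 0, 0, -5, 0.7, 0, 0, 0, 0, 0, -8, 0.7, 0, 0, 0, 0.6, -1.6, -11, 0.7]

```text
time_s: 18.8
eef_pos: [0.6532, -0.1112, 0.1376]
orientation: [-0.001, 0.959, 0.282, -0.002]
wrist_force: [-0.1, -0.8, -1.4]
grip_width: 0.0536
```

```bash
python3 go.py 558.2 382 140 -57
```

```text
t 18.8 rot [-0.002  0.003 -0.004] cm [ 18.72 -46.6   -0.18] rows [12.  0.] j6 0.76 jaw -57.2 F [-0.1 -0.8 -1.4] w 53.6 p [ 653.2 -111.2  137.6]
```

Call:
play_rows:
  deltas: [0, 0, 0, 1, -2.6, -0.1, 0.7, 0, 0, 0, 2.3, -5.7, -0.2, 0.7, 0, 0, 0, 3.6, -9, -0.2, 0.7, 0, 0, 0, 4.9, -12.3, -0.2, 0.7, 0, 0, 0, 6.2, -15.6, -0.2, 0.7]

```text
time_s: 19.22
eef_pos: [0.6202, 0.055, 0.1404]
orientation: [-0.001, 0.959, 0.282, -0.001]
wrist_force: [0.3, -0.6, -1.3]
grip_width: 0.0539
```

Call:
play_rows:
  deltas: [0, 0, 0, 1.3, -3.2, 0, 0.7, 0, 0, 0, 2.6, -6.5, 0, 0.7, 0, 0, 0, 3.9, -9.8, 0, 0.7, 0, 0, 0, 5.2, -13, 0, 0.7, 0, 0, 0, 6.4, -16, 0, 0.7]

```text
time_s: 19.63
eef_pos: [0.5868, 0.2261, 0.1412]
orientation: [-0.001, 0.959, 0.282, -0.001]
wrist_force: [1.0, 0.4, -2.3]
grip_width: 0.0537
```

```bash
python3 go.py 558.2 382 110 -57
```

```text
t 19.63 rot [-0.002  0.002 -0.004] cm [  6.05 -14.65   3.14] rows [3.9 0. ] j6 1.29 jaw -57.2 F [ 1.   0.4 -2.3] w 53.7 p [586.8 226.1 141.2]
```

Call:
play_rows:
  deltas: [0, 0, 0, 1.3, -3.3, 0, 0.7, 0, 0, 0, 2.7, -6.6, 0.5, 0.7, 0, 0, 0, 4.1, -9.9, 1.5, 0.7, 0, 0, 0, 5.3, -12.8, 2.5, 0.7, 0, 0, 0, 6, -14.4, 3.1, 0.7]

```text
time_s: 20.05
eef_pos: [0.5577, 0.3826, 0.1098]
orientation: [-0.001, 0.959, 0.283, -0.001]
wrist_force: [-0.3, 0.1, -2.6]
grip_width: 0.0536
```

Call:
play_rows:
  deltas: [0, 0, 0, 0, -0.1, 0, 0.7, 0, 0, 0, 0, -0.1, 0, 0.7]

```text
time_s: 20.22
eef_pos: [0.5566, 0.3838, 0.1096]
orientation: [-0.001, 0.959, 0.284, -0.002]
wrist_force: [0.6, -0.6, -2.3]
grip_width: 0.0537
```

```bash
python3 go.py 557.7 381.9 50 -57
```

```text
t 20.22 rot [-0.002  0.003 -0.   ] cm [0.   0.23 5.96] rows [1.4 0. ] j6 1.53 jaw -57.0 F [ 0.6 -0.6 -2.3] w 53.7 p [556.6 383.8 109.6]
```

Call:
play_rows:
  deltas: [-0.002, 0.003, 0, 0, 0.2, 1.5, 0.7, -0.002, 0.003, 0, 0, 0.23, 3.5, 0.7, -0.002, 0.003, 0, 0, 0.23, 5.2, 0.7, -0.002, 0.003, 0, 0, 0.23, 6, 0.7, -0.002, 0.003, 0, 0, 0.23, 6, 0.7]

```text
time_s: 20.63
eef_pos: [0.5575, 0.3801, 0.0483]
orientation: [0.0, 0.959, 0.283, -0.001]
wrist_force: [0.5, 0.2, -2.9]
grip_width: 0.0537
```

Call:
play_rows:
  deltas: [0, 0, 0, 0, 0, 0, 0.7, 0, 0, 0, 0, 0, 0, 0.7]

```text
time_s: 20.8
eef_pos: [0.5584, 0.3796, 0.0496]
orientation: [0.0, 0.959, 0.283, -0.001]
wrist_force: [0.8, 0.8, -1.9]
grip_width: 0.0537
```

```bash
python3 go.py 557.7 381.9 33.2 -57
```

```text
t 20.8 rot [-0.     0.002 -0.002] cm [ 0.07 -0.23  1.64] rows [0.4 0. ] j6 1.53 jaw -57.1 F [ 0.8  0.8 -1.9] w 53.7 p [558.4 379.6  49.6]
```

Call:
play_rows:
  deltas: [0, 0.002, 0, 0.07, -0.23, 0.5, 0.7, 0, 0.002, 0, 0.07, -0.23, 1, 0.7, 0, 0.002, 0, 0.07, -0.23, 1.4, 0.7, 0, 0.002, 0, 0.07, -0.23, 1.6, 0.7, 0, 0.002, 0, 0.07, -0.23, 1.6, 0.7]

```text
time_s: 21.22
eef_pos: [0.5573, 0.3818, 0.0328]
orientation: [-0.0, 0.959, 0.283, -0.0]
wrist_force: [0.5, 0.4, -2.5]
grip_width: 0.0535
```

Call:
play_rows:
  deltas: [0, 0, 0, 0, 0, 0, 0.7, 0, 0, 0, 0, 0, 0, 0.7]

```text
time_s: 21.38
eef_pos: [0.5573, 0.3819, 0.0328]
orientation: [0.0, 0.959, 0.283, -0.0]
wrist_force: [-0.4, 0.5, -2.7]
grip_width: 0.0536
```

```bash
python3 go.py 557.7 381.9 32.2 -57
```

```text
t 21.38 rot [-0.     0.001 -0.002] cm [0.04 0.02 0.06] rows [0. 0.] j6 1.53 jaw -57.1 F [-0.4  0.5 -2.7] w 53.6 p [557.3 381.9  32.8]
```

Call:
play_rows:
  deltas: [0, 0, 0, 0, 0, 0.05, 0.7, 0, 0, 0, 0, 0, 0.1, 0.7, 0, 0, 0, 0, 0, 0.1, 0.7]

```text
time_s: 21.63
eef_pos: [0.5575, 0.382, 0.0322]
orientation: [-0.0, 0.959, 0.283, -0.0]
wrist_force: [-0.9, -0.6, 1.8]
grip_width: 0.0538
```

Contact. Releasing and lifting straight up, then I'll retreat and check.

Call:
play_rows:
  deltas: [0, 0, 0, 0, 0, 0, 0.35, 0, 0, 0, 0, 0, 0, 0.25, 0, 0, 0, 0, 0, 0, 0.15, 0, 0, 0, 0, 0, 0, 0.1, 0, 0, 0, 0, 0, 0, 0.05]

```text
time_s: 22.05
eef_pos: [0.5575, 0.382, 0.0323]
orientation: [-0.0, 0.959, 0.283, -0.0]
wrist_force: [0.1, -0.3, -0.0]
grip_width: 0.0827
```

Call:
play_rows:
  deltas: [0, 0, 0, 0, 0, -1, 0.05, 0, 0, 0, 0, 0, -3, 0, 0, 0, 0, 0, 0, -6, 0, 0, 0, 0, 0, 0, -9.5, 0, 0, 0, 0, 0, 0, -12, 0]

```text
time_s: 22.47
eef_pos: [0.558, 0.3822, 0.1559]
orientation: [-0.0, 0.959, 0.283, 0.001]
wrist_force: [0.4, 0.1, 0.5]
grip_width: 0.0929
```

```bash
python3 go.py 500 100 200 -57
```

```text
t 22.47 rot [-0.    -0.002 -0.002] cm [-20.19  20.55  -4.46] rows [7. 0.] j6 1.53 jaw -57.1 F [0.4 0.1 0.5] w 92.9 p [558.  382.2 155.9]
```

Call:
play_rows:
  deltas: [0, 0, 0, -2, 2, -0.6, 0, 0, 0, 0, -4.8, 4.9, -1.5, 0, 0, 0, 0, -7.6, 7.8, -2.5, 0, 0, 0, 0, -10.4, 10.6, -3.5, 0, 0, 0, 0, -13, 13, -4.4, 0]

```text
time_s: 22.88
eef_pos: [0.5187, 0.2005, 0.2009]
orientation: [-0.0, 0.959, 0.283, 0.002]
wrist_force: [0.8, 0.4, 0.6]
grip_width: 0.0932
```

Call:
play_rows:
  deltas: [0, 0, 0, -2, 2, 0, 0, 0, 0, 0, -4, 4, 0, 0, 0, 0, 0, -5, 5, 0, 0, 0, 0, 0, -5, 5, 0, 0, 0, 0, 0, -5, 5, 0, 0]

```text
time_s: 23.3
eef_pos: [0.5041, 0.1311, 0.2016]
orientation: [-0.0, 0.959, 0.282, 0.002]
wrist_force: [-0.4, -0.7, -0.8]
grip_width: 0.0929
```

```bash
python3 - <<'E'
from h import *
im,d=load("top"); np.savez("top3.npz",im=im,d=d); X=cloud("top",d); zz=X[...,2]
hsv=cv2.cvtColor(im,cv2.COLOR_RGB2HSV); P=plane("top",.006)
for nm,uv,lo,hi in[("disc/piston",(132,233),.06,.08),("bar/block",(172,334),.012,.055),("sring/sb",(371,285),.018,.03),("lring/lb",(540,244),.02,.032)]:
    w=box(uv,38)&(hsv[...,1]>70)&(np.abs(zz-.006)<.004); m=box(uv,30)&(zz>lo)&(zz<hi)
    print(nm,"plaque",rect(P[w]),"part",rect(X[m]),np.round(X[m].mean(0)*1000,1),m.sum())
for nm,uv in[("tub",(330,182)),("tin",(192,211)),("carton",(469,215))]:
    b=box(uv,20);m=b&(zz>np.nanpercentile(zz[b],97)-.006); print(nm,rect(X[m]))
cv2.imwrite("pics/t3.png",im[:,:,::-1])
s,_=load("scene"); cv2.imwrite("pics/s3.png",s[:,:,::-1])
E
```

```text
disc/piston plaque (array([563.3, 431.8]), array([22.6, 76.7]), 85.4) part (array([560.7, 400.9]), array([15.9, 44.6]), 84.8) [560.3 399.6  65.5] 165
bar/block plaque (array([0., 0.]), array([0., 0.]), 0.0) part (array([0., 0.]), array([0., 0.]), 0.0) [nan nan nan] 0
sring/sb plaque (array([463.1, -79.4]), array([99.4, 99.8]), 1.5) part (array([464.5, -81.1]), array([39.8, 40.3]), 44.4) [464.5 -80.7  23. ] 301
lring/lb plaque (array([ 545.4, -405.5]), array([ 99.8, 100.4]), 58.2) part (array([ 544.3, -406.6]), array([63.5, 61.6]), 89.7) [ 544.5 -406.3   25.1] 695
tub (array([658. ,  -1.6]), array([60.5, 59.8]), 0.2)
tin (array([508.7, 125.2]), array([36.9, 37.4]), 4.4)
carton (array([ 598.5, -265.6]), array([40.2, 50.9]), 83.0)<stdin>:6: RuntimeWarning: Mean of empty slice.
  ret = um.true_divide(
```

View pics/t3.png

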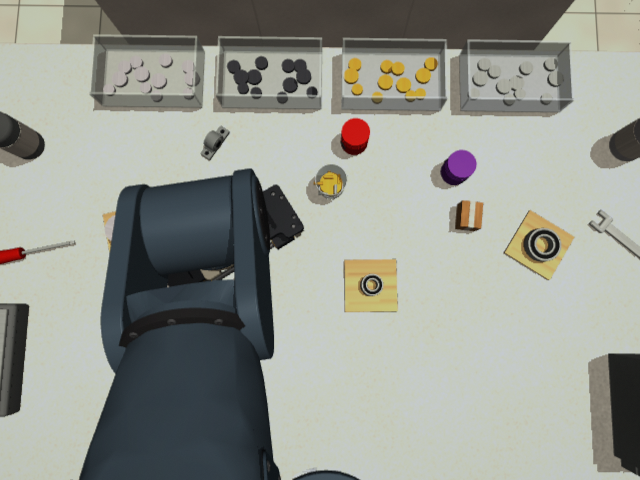

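View pics/s3.png

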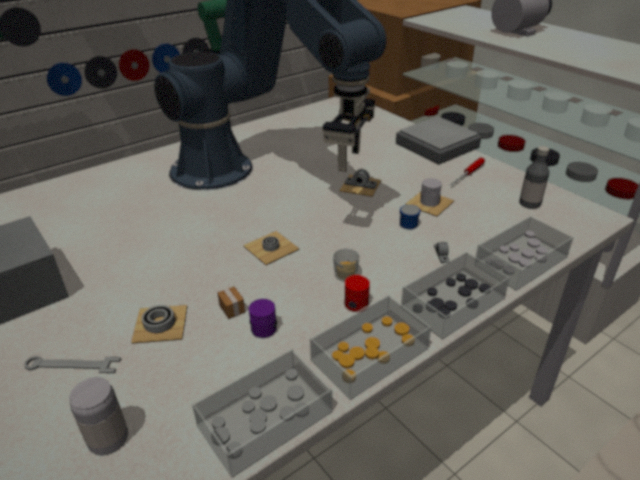

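All four parts are on their plaques: piston (431,193), block (362,180), small bearing (271,243) and large bearing (158,318) in the scene view. I'll clear the arm to measure the left two.

Call:
play_rows:
  deltas: [0, 0, 0, -1.8, 2.6, 0, 0, 0, 0, 0, -3.8, 5.6, 0, 0, 0, 0, 0, -5.8, 8.6, 0, 0, 0, 0, 0, -7.8, 11.6, 0, 0, 0, 0, 0, -9.4, 14, 0, 0]

```text
time_s: 23.82
eef_pos: [0.5015, -0.0377, 0.2009]
orientation: [-0.0, 0.959, 0.284, 0.002]
wrist_force: [0.4, -0.6, 0.6]
grip_width: 0.0928
```

Call:
play_rows:
  deltas: [0, 0, 0, -1.8, 2.6, 0, 0, 0, 0, 0, -3.8, 5.6, 0, 0, 0, 0, 0, -5, 8, 0, 0, 0, 0, 0, -5.3, 8.5, 0, 0, 0, 0, 0, -5.3, 8.5, 0, 0]

```text
time_s: 24.23
eef_pos: [0.5037, -0.1384, 0.2006]
orientation: [-0.0, 0.959, 0.283, 0.002]
wrist_force: [0.1, 0.6, 1.0]
grip_width: 0.093
```

```bash
python3 - <<'E'
from h import *
im,d=load("top"); np.savez("top4.npz",im=im,d=d); X=cloud("top",d); zz=X[...,2]
hsv=cv2.cvtColor(im,cv2.COLOR_RGB2HSV); P=plane("top",.006)
for nm,uv,lo,hi in[("disc/piston",(132,233),.06,.08),("bar/block",(172,334),.012,.055)]:
    w=box(uv,38)&(hsv[...,1]>70)&(np.abs(zz-.006)<.004); m=box(uv,40)&(zz>lo)&(zz<hi)
    print(nm,"plaque",rect(P[w]),"part",rect(X[m]),np.round(X[m].mean(0)*1000,1),m.sum())
b=box((192,211),20);m=b&(zz>np.nanpercentile(zz[b],97)-.006); print("tin",rect(X[m]))
cv2.imwrite("pics/t4.png",cv2.resize(im[190:385,80:340],(800,600))[:,:,::-1])
E
python3 go.py 500 -100 200 -57
```

```text
disc/piston plaque (array([558.4, 381.6]), array([100.3, 100.1]), 14.0) part (array([558.5, 381.5]), array([53.8, 52.6]), 64.4) [558.5 381.1  65.5] 702
bar/block plaque (array([366.4, 294.5]), array([ 99.1, 100.4]), 33.4) part (array([368.1, 294.2]), array([92. , 32.1]), 32.2) [367.7 291.5  31.8] 949
tin (array([598.1, 262. ]), array([52.7, 53. ]), 19.1)
t 24.28 rot [ 0.    -0.004 -0.001] cm [ 1.73 -3.32  0.07] rows [0.9 0. ] j6 0.64 jaw -57.1 F [ 0.6 -0.4  0.5] w 92.8 p [ 503.5 -137.3  200.6]
```

View pics/t4.png

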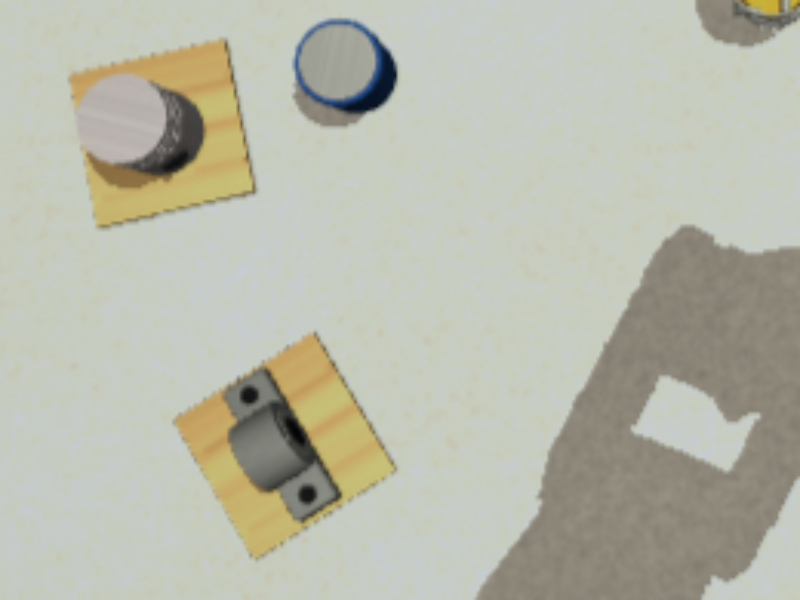

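The piston (crop (125,120), perspective lean) and the block (crop (280,445)) are centred to under 2 mm, and the tin hasn't moved. Handing in.

```bash
python3 -c "
from workcell import ctrl
print(ctrl.finish_job())"
```

```text
the job is handed in; nothing more can be done
None
```

All four parts are upright on their matching plaques, and I handed the job in at about 24 s of the 109 s allowed. I lowered each part until the wrist force showed contact, at most 7 N, before letting go.

These are the last top-camera readings of each part against its plaque. The camera calibration itself is only good to about 2 mm.

| Part | Distance off the plaque centre | Note |
|---|---|---|
| Piston | about 0.2 mm | – |
| Pillow block | about 1.7 mm | Lies along its bar to within about 1° |
| Small bearing | about 2 mm | About 1.3 mm by the ring centre measured before placing |
| Large bearing | about 1.5 mm | – |

- **Things left alone:** the tub, grease tin and carton read the same positions as at the start, to within 0.5 mm.
- **Failed checks:** on two earlier checks the arm hid a plaque from the top camera, so I repeated them with the arm out of the way.
- **Small disagreement:** for the two rings, the plaque-edge and black-shape centres differed by up to about 1.5 mm. I did not correct for this.

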